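Find and seat the rocking canister lid

TASK

One of the four square canister lids is not seated. Press the lids lightly near a side to find the one that rocks, letting it tip plainly, then press that lid in the middle until it is fully home and level. Only press: do not lift or push off any lid, leave the other things on the shelf alone, and finish with the hand clear.

Things in the scene. Friction and masses are not known exactly. Their poses are not given: they have to be found in the camera images.
- stand: low steel tray, 92 x 380 mm, 30 mm high, fixed, holding the four canisters in a row at 92 mm pitch (centres at y = -138, -46, 46, 138 mm in its frame); origin at the centre of its underside, y along the row, x across it, z up
- lid_a: one of four identical plain square metal canister lids in a row, any of which may be the loose one: 73.5 x 73.5 mm, flat top plate 4 mm thick, skirt 13 mm deep hiding the canister's mouth; origin at the centre of the plate's underside, so the top face is 4 mm above it; z up, y along the row, x across it. The order of the lids in the row is drawn afresh each time
- lid_b: lid like lid_a, same origin and axes. Whichever lid is loose lies level 4 mm above its seat, balanced on a 10 mm wide stem under its middle: pressed lightly (under 1 N) near a side, 15 to 30 mm from the middle, it tips that way by about 0.1 rad, then meets the canister's rim. The seated lids are gripped fast: they neither tip nor move
- lid_c: lid like lid_a, same origin and axes. The lids' top faces stand 79 to 86 mm over the mat, differing by chance, so that height does not tell which is loose. The outermost 3 mm of a lid overhang the canister: do not press there, a loose lid could flip off
- lid_d: lid like lid_a, same origin and axes. Whichever lid is loose, pressed in the middle with about 16 N, slides down 4 mm with its stem to a hard stop and stays there, level and no longer rocking; pressed near a side with 10 N or less it only tips
- cup: blue enamel tin mug, 76 mm across, 75 mm high, with a handle, standing; loose; origin at the centre of its underside. Not to be disturbed
- jigger: nickel jigger, waisted, 44 mm across, 100 mm high, standing; loose; origin at the centre of its underside. Not to be disturbed
- stopper: stainless bottle stopper, 34 mm across, 60 mm high, standing; loose; origin at the centre of its underside. Not to be disturbed
- rod_rack: chrome rack of spring clips with three glass stirrer rods lying along its y, 80 x 180 mm, 55 mm high, fixed, beyond the canisters; origin at the centre of its underside. Not to be touched
There are look-alikes about, which are no part of the job. Leave any orange, purple or turquoise look-alike of the lid_c alone.

How it is judged (in metres and radians):
On the way:
1. the loose lid has been pressed near a side and has rocked (tipped by more than 0.06 rad) (angle between any of lid_a, lid_b, lid_c, lid_d's own z axis and vertical above 0.06 rad), for 0.05 s.
At the end, for the whole second after the job is handed in: the loose lid has sunk home (over 3.3 mm of its 4 mm), all four lids lie level within 0.03 rad, on their canisters (within 8 mm of where they began) and at rest (distance of any of lid_a, lid_b, lid_c, lid_d from where it was at the start of the episode above 0.0033 m and angle between each of lid_a, lid_b, lid_c, lid_d's own z axis and vertical below 0.03 rad and distance of each of lid_a, lid_b, lid_c, lid_d from where it was at the start of the episode below 0.008 m and linear speed of each of lid_a, lid_b, lid_c, lid_d below 0.02 m/s); the robot touches nothing.
It fails at once if a lid is lifted, carried or pushed off its canister (moved over 12 mm) (distance of any of lid_a, lid_b, lid_c, lid_d from where it was at the start of the episode above 0.012 m).
It fails at once if the mug, jigger or stopper is moved more than 20 mm or tipped over (distance of any of cup, jigger, stopper from where it was at the start of the episode above 0.02 m or angle between any of cup, jigger, stopper's own z axis and vertical above 0.5 rad).
It fails at once if the rack of glass rods is knocked (contact force between any of the fingers, the arm and rod_rack above 2 N).
It also fails if it takes over 45 s, if anything falls off the work surface, if the arm or the gripper's body presses on something with over 40 N, if the wrist force passes 120 N, or if a joint passes its speed limit or range.

ROBOT

A 6-joint arm with a two-finger parallel gripper is mounted at the origin on the work surface. World frame = base frame: x ahead of the robot, y to its left, z up, the work surface at z = 0. Lengths are in mm, angles in rad, forces in N, time in s.
With the tool pointing down it reaches from about 300 to 775 mm from the base axis. Payload 14.6 kg.
Tool frame: the origin (TCP) lies midway between the tips of the shut fingers; the grasp point (between the pads) lies 19 mm behind it (bot.grip_point_offset is the distance from the TCP to the grasp point, in mm); z points along the fingers, y is the direction in which the jaws open and shut (so a half turn about z gives the same grasp; the last joint's range is limited). The gripper opens to 85 mm and grips with 20 to 120 N. Pads are 22 mm wide; open, the fingers measure 114 mm over their backs; the gripper's body (76 mm by 85 mm) begins 54 mm behind the grasp point. The pads swing forward as they close: fully open they stand 13 mm farther back than shut.
Start: joints at [-1.239, 0.3, 1.521, -0, 1.321, -0.067], TCP at [213.564, -506.833, 231.281] pointing down, gripper open.
Joint ranges: [-3.03, 3.03], [-0.79, 2.21], [0.23, 2.52], [-1.04, 4.18], [0, 3.07], [-2.55, 2.55]. Speed limits (rad/s): [2.22, 2.22, 2.57, 3.14, 3.14, 3.14].

INTERFACE

Orientations are given as a 3x3 rotation matrix whose columns are the frame's x, y, z axes.
In Python, from workcell import status, cams, bot gives the robot as it stands.
- The arm moves only by the tool drive_tool, never from a script. Its argument "motion" is a list that holds one entry, the list of rows, each a list of 7 numbers: the shift along the world's x, y, z in mm, then the turn, a rotation vector about the world's x, y, z in degrees, then the opening, from 0 (shut) to 1 (fully open). A call has 1 to 8 rows; each row is the pose to reach, as a shift and turn from the pose measured when the call began; what a row does not reach only later rows make up. A row lasts 1/10 s, in which the tool goes at most 50 mm and 8.59 degrees, less where a joint would pass 70% of its speed; a pose out of reach is approached as far as the arm can. A call with a gripper value outside its range is refused whole. The fingers move at their own pace and stop on an object; "grip_force" is the grip in N (left out, the last holds). Time passes only in rows, so rows that repeat a pose let the fingers close. It gives the time, the measured TCP pose, the force and the opening at its end, in the units of the state.
- status.read_state(): the state, without advancing time (a new reading comes with each control period).
- cams.snapshot(name): name is "scene" or "top" or "wrist"; returns the picture (400x640x3 uint8, red, green, blue); there is no depth.
- cams.camera_model(name): a dict with "intrinsics" (3x3 intrinsics, pixels), "position" and "attitude" of the camera in the world; the wrist camera has in their place "hand_eye" (4x4, takes a point from camera to tool coordinates, whose origin is the TCP and whose axes are the flange's). Camera axes: x right, y down, z forward; pixel columns grow to the right and rows downward; lengths in mm; the calibration is good to about 2 mm. A picture is of the moment at which its call begins: read the wrist's pose just before it. camera_model takes no time and is no camera call.
- bot.job_done(): hands the job in, once; it reports no verdict.
The state is a dict: "time": time; "joints": joint angles; "qvel": joint speeds; "effort": joint torques, N m; "tcp_pos": TCP position; "tool_rot": TCP orientation; "contact_force": force on the tool from outside, world axes, zero at the start; "moment": the same for the moment, N m; "gripper_width": opening from 0.0 (shut) to 1.0 (fully open).
Only numpy, scipy, OpenCV 4.12 (cv2) and the standard library are available. Lean on these libraries where they do the work, as an engineer would, in place of code of your own. Each camera call takes 0.05 s, during which the arm holds its last target.

## Working session

There is one attempt and no reset: what is moved stays moved. The work goes in short steps, Python scripts to look and compute and a tool call to move; the robot and the scene stay as the last step left them, time stands still between calls to the robot, and variables do not carry over. Pictures are saved under pics/ and viewed, and the job is handed in when it is done.

Besides the shell and the picture viewer there is one more tool, called after "Call:" in YAML: its name, and indented under it one key for each argument. drive_tool: Moves the arm, as the interface text tells. Its arguments: {"type":"object","properties":{"motion":{"type":"array","items":{"type":"array","items":{"type":"array","items":{"type":"number"}}}},"grip_force":{"type":"number"}},"required":["motion"]}

```bash
mkdir -p pics
python3 - <<'E'
from workcell import status,cams,bot
import cv2,numpy as np
for n in ("scene","top","wrist"):
    s=status.read_state()
    im=cams.snapshot(n); cv2.imwrite(f"pics/{n}0.png",im[:,:,::-1])
    m=cams.camera_model(n); print(n,{k:np.round(v,3).tolist() for k,v in m.items()})
print(s)
E
```

```text
scene {'intrinsics': [[429.88, 0.0, 324.531], [0.0, 429.88, 202.521], [0.0, 0.0, 1.0]], 'position': [1283.287, -681.32, 763.056], 'attitude': [[0.67, 0.427, -0.607], [0.742, -0.364, 0.563], [0.02, -0.828, -0.561]]}
top {'intrinsics': [[472.202, 0.0, 319.534], [0.0, 472.202, 203.308], [0.0, 0.0, 1.0]], 'position': [302.667, 15.723, 1210.931], 'attitude': [[0.016, -0.976, 0.218], [-1.0, -0.016, 0.001], [0.002, -0.218, -0.976]]}
wrist {'intrinsics': [[280.111, 0.0, 315.804], [0.0, 280.111, 200.374], [0.0, 0.0, 1.0]], 'hand_eye': [[-0.0, -0.947, -0.321, 80.367], [1.0, -0.0, 0.0, 0.636], [-0.001, -0.321, 0.947, -142.329], [0.0, 0.0, 0.0, 1.0]]}
{'time': 0.1, 'joints': array([-1.23859670e+00,  3.00422397e-01,  1.52148856e+00,  7.51487947e-06,
        1.32070633e+00, -6.66195449e-02]), 'qvel': array([-0.00075515, -0.00127437, -0.00224571, -0.00079135, -0.00082449,
        0.00146986]), 'effort': array([ 2.22405157e-03, -5.44376957e+01, -3.62370014e+01,  5.18169358e-06,
        3.04751986e-03,  5.97103372e-05]), 'tcp_pos': array([ 213.50585876, -506.65251712,  230.78717226]), 'tool_rot': array([[ 9.21520925e-01,  3.88328570e-01, -3.27273333e-04],
       [ 3.88328701e-01, -9.21520416e-01,  9.70987410e-04],
       [ 7.54730944e-05, -1.02187484e-03, -9.99999475e-01]]), 'contact_force': array([-0.14414268,  0.34249842, -0.29841649]), 'moment': array([-0.00808219, -0.07435639, -0.03349542]), 'gripper_width': 1.0003673784143874}
```

View pics/scene0.png

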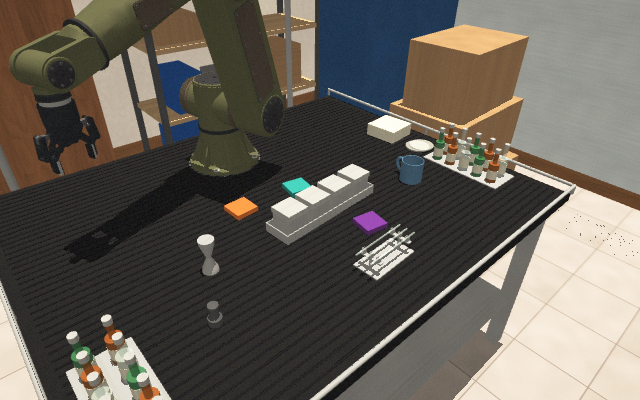

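View pics/top0.png

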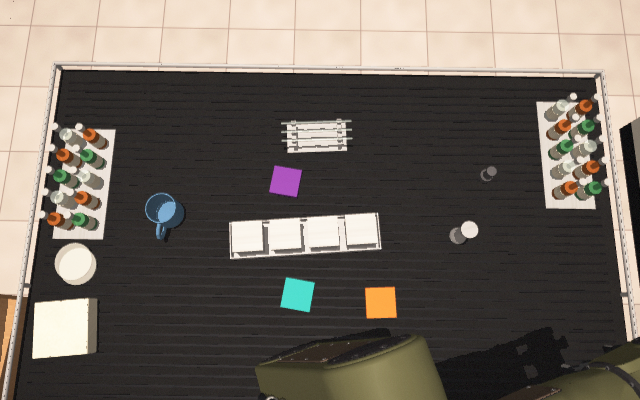

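View pics/wrist0.png

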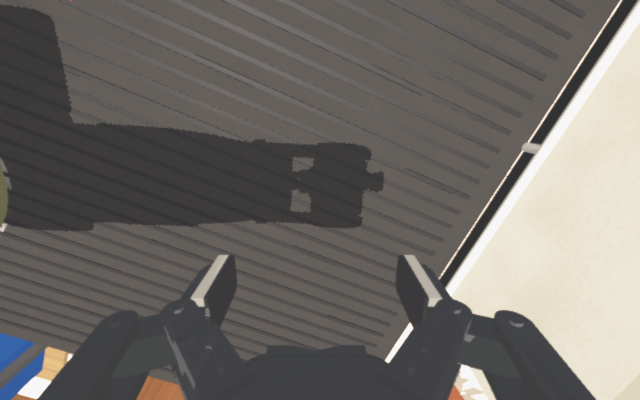

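The top view shows the white row of lids from about (230,237) to (380,232). The jigger is near (465,232), the stopper near (489,173), the cup near (164,212) and the rack near (316,135). I'll zoom in on the row.

```bash
cat > h.py <<'E'
from workcell import status,cams,bot
import cv2,numpy as np
def topix(name,P):
    m=cams.camera_model(name);R=np.array(m["attitude"]);p=(np.atleast_2d(P)-m["position"])@R
    q=p@np.array(m["intrinsics"]).T
    return q[:,:2]/q[:,2:]
def back(name,uv,z):
    m=cams.camera_model(name);R=np.array(m["attitude"]);K=np.array(m["intrinsics"])
    uv=np.atleast_2d(uv);d=np.c_[uv,np.ones(len(uv))]@np.linalg.inv(K).T@R.T
    o=np.array(m["position"]);return o+d*((z-o[2])/d[:,2])[:,None]
E
python3 - <<'E'
import cv2,numpy as np
from h import *
im=cv2.imread("pics/top0.png")
c=cv2.resize(im[200:270,220:390],None,fx=4.7,fy=4.7,interpolation=cv2.INTER_CUBIC);cv2.imwrite("pics/topz.png",c)
im=cv2.imread("pics/scene0.png")
c=cv2.resize(im[150:250,250:390],None,fx=5.5,fy=5.5,interpolation=cv2.INTER_CUBIC);cv2.imwrite("pics/scz.png",c)
im=cv2.imread("pics/top0.png");g=im.min(2)
for t in (200,225,240):
    n,l,s,cc=cv2.connectedComponentsWithStats((g[200:270,220:390]>t).astype(np.uint8))
    for i in range(1,n):
        if s[i,4]>300: 
            u=cc[i]+[220,200];print(t,s[i],u,back("top",u,82)[0])
E
```

```text
200 [125  13  33  32 897] [360.91638796 228.48606466] [494.36443163 -84.10587383  82.        ]
200 [  27   16  134   41 2388] [306.53852596 234.17629816] [478.26478286  47.23358366  82.        ]
200 [ 12  21  31  31 895] [246.61564246 235.80782123] [471.89122014 191.63803211  82.        ]
225 [125  14  33  30 875] [360.93714286 228.46285714] [494.42218576 -84.15630077  82.        ]
225 [  43   16   81   39 2029] [303.13109906 232.76145885] [481.57937573  55.54081751  82.        ]
225 [ 12  21  31  30 869] [246.63866513 235.62370541] [472.33999236 191.60490168  82.        ]
```

View pics/topz.png

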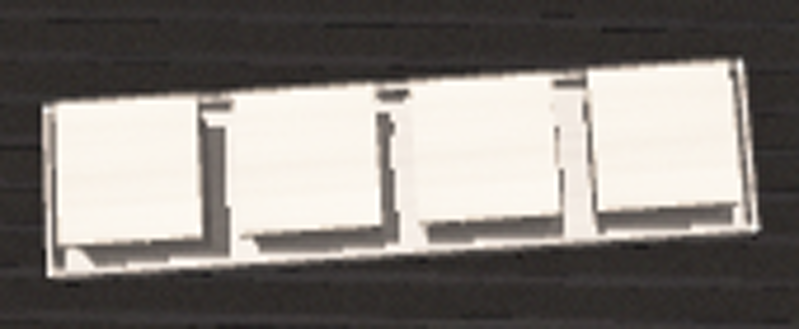

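View pics/scz.png

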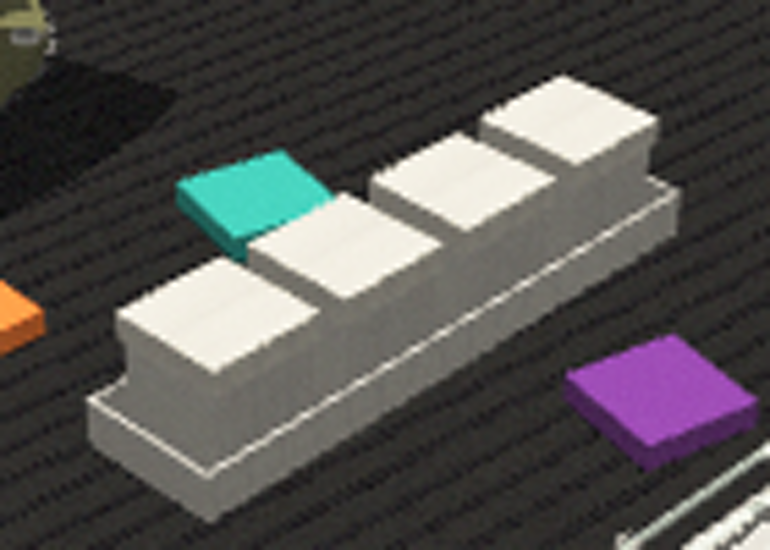

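```bash
cat > fit.py <<'E'
from h import *
from scipy.optimize import least_squares
top=np.array([[(57,105),(197,98),(202,238),(60,245)],[(233,96),(378,88),(382,228),(242,235)],[(412,82),(555,77),(562,215),(420,221)],[(588,70),(740,62),(738,203),(598,210)]])/4.7+[220,200]
sc=np.array([[(481,120),(563,75),(659,122),(577,165)],[(370,182),(460,133),(557,179),(465,230)],[(248,243),(345,194),(441,244),(346,298)],[(117,313),(222,258),(320,312),(213,373)]])/5.5+[250,150]
h=36.75
ct=np.array([(h,h),(h,-h),(-h,-h),(-h,h)]);cs=np.array([(-h,-h),(-h,h),(h,h),(h,-h)])
def pts(p,c):
    R=np.array([[np.cos(p[2]),-np.sin(p[2])],[np.sin(p[2]),np.cos(p[2])]])
    return np.array([np.c_[(c+[0,y])@R.T+p[:2],np.full(4,z)] for y,z in zip((138,46,-46,-138),p[3:])])
def f(p):
    a=topix("top",pts(p,ct).reshape(-1,3))-top.reshape(-1,2)-p[7:9] if len(p)>7 else topix("top",pts(p,ct).reshape(-1,3))-top.reshape(-1,2)
    b=topix("scene",pts(p,cs).reshape(-1,3))-sc.reshape(-1,2)
    return np.r_[a.ravel(),b.ravel()]
r=least_squares(f,[480,50,0.1,82,82,82,82],loss='soft_l1',x_scale=[10,10,.1,3,3,3,3]);print(r.x.round(3),r.cost)
print(f(r.x).reshape(2,4,4,2).mean(2).round(2))
p=r.x;print(pts(p,np.zeros((4,2)))[:,0].round(1))
for n,u in (("jig",(457,238)),("stop",(486,177)),("cup",(166,222)),("rackTL",(283,152)),("purple",(285,181))): print(n,back("top",u,0)[0].round(0))
E
python3 fit.py
```

```text
[4.83133e+02 5.33890e+01 8.00000e-02 7.89920e+01 7.77650e+01 7.82880e+01
 7.89630e+01] 12.188765457276995
[[[-0.36 -0.45]
  [-0.56 -0.7 ]
  [-0.66 -0.36]
  [-0.87 -0.13]]

 [[-0.94  0.14]
  [-0.98  0.16]
  [-0.74  0.06]
  [-0.87  0.  ]]]
[[472.1 190.9  79. ]
 [479.4  99.2  77.8]
 [486.8   7.5  78.3]
 [494.2 -84.2  79. ]]
jig [ 487. -340.    0.]
stop [ 653. -425.    0.]
cup [517. 416.   0.]
rackTL [713. 118.   0.]
purple [633. 110.   0.]
```

```bash
sed -i 's#/4.7+\[220,200\]#/4.7+[219.6,199.6]#; s#/5.5+\[250,150\]#/5.5+[249.6,149.6]#' fit.py; python3 fit.py
cat > goto.py <<'E'
import sys
from h import *
from scipy.spatial.transform import Rotation as Ro
# target: lid centre xy + offset in row frame (dx,dy), z, tilt rad, yaw
def plan(x,y,z,dx,dy,tilt,yaw=0.08):
    s=status.read_state();R0=s["tool_rot"]
    c,sn=np.cos(yaw),np.sin(yaw);Rz=Ro.from_euler('z',yaw).as_matrix()
    Rt=Rz@Ro.from_euler('y',tilt).as_matrix()@np.diag([1,-1,-1.])
    t=np.array([x,y,z])+Rz@[dx,dy,0]
    print("t",s["time"],"tcp",s["tcp_pos"].round(2),"F",s["contact_force"].round(2),"w",round(s["gripper_width"],2))
    print("shift",(t-s["tcp_pos"]).round(2),"rot",np.degrees(Ro.from_matrix(Rt@R0.T).as_rotvec()).round(2))
if __name__=="__main__": plan(*map(float,sys.argv[1:]))
E
python3 goto.py 494 -84 140 -13 0 -0.15
```

```text
[4.83346e+02 5.36290e+01 8.00000e-02 8.06770e+01 7.93480e+01 7.97950e+01
 8.04220e+01] 5.794353409232585
[[[-0.16 -0.26]
  [-0.3  -0.49]
  [-0.35 -0.14]
  [-0.51  0.1 ]]

 [[-0.4   0.09]
  [-0.45  0.12]
  [-0.23  0.03]
  [-0.38 -0.03]]]
[[472.3 191.2  80.7]
 [479.7  99.5  79.3]
 [487.    7.8  79.8]
 [494.4 -83.9  80.4]]
jig [ 487. -340.    0.]
stop [ 653. -425.    0.]
cup [517. 416.   0.]
rackTL [713. 118.   0.]
purple [633. 110.   0.]
t 0.15 tcp [ 213.5  -506.68  230.85] F [-0.45 -0.27  0.86] w 1.01
shift [267.54 421.64 -90.85] rot [  2.    -8.39 -18.23]
```

Call:
drive_tool:
  motion:
    - [[30,47,0,0.2,-1,-2.3,0],[60,95,-5,0.5,-2,-4.6,0],[95,150,-10,0.7,-3,-7,0],[130,205,-20,1,-4.2,-9,0],[165,260,-30,1.2,-5.2,-11.4,0],[200,315,-40,1.5,-6.3,-13.7,0],[235,370,-55,1.8,-7.3,-16,0],[267.5,421.6,-80,2,-8.4,-18.2,0]]
  grip_force: 60

```text
time: 0.95
tcp_pos: [426.3, -171.0, 179.7]
tool_rot: [[0.985, 0.079, 0.151], [0.078, -0.997, 0.012], [0.151, 0.0, -0.988]]
contact_force: [1.8, -0.8, -0.2]
gripper_width: -0.002
```

```bash
python3 goto.py 494.4 -84 92 -13 0 -0.15
```

```text
t 0.95 tcp [ 426.32 -171.05  179.72] F [ 1.8  -0.82 -0.23] w -0.0
shift [ 55.12  86.01 -87.72] rot [0.01 0.12 0.07]
```

Call:
drive_tool:
  motion:
    - [[30,45,-30,0,0,0,0],[55,86,-60,0,0.1,0,0],[55,86,-75,0,0.1,0,0],[55,86,-86,0,0.1,0,0],[55,86,-86,0,0.1,0,0]]

```text
time: 1.45
tcp_pos: [480.4, -84.9, 92.4]
tool_rot: [[0.986, 0.08, 0.146], [0.079, -0.997, 0.012], [0.147, -0.001, -0.989]]
contact_force: [1.1, -0.5, 0.2]
gripper_width: -0.001
```

```bash
python3 goto.py 494.4 -84 90 -13 0 -0.15
python3 - <<'E'
from h import *
im=cams.snapshot("wrist");cv2.imwrite("pics/w1.png",im[:,:,::-1])
im=cams.snapshot("scene");cv2.imwrite("pics/s1.png",cv2.resize(im[130:260,230:410,::-1],None,fx=4,fy=4,interpolation=cv2.INTER_CUBIC))
E
```

```text
t 1.45 tcp [480.44 -84.89  92.37] F [ 1.1  -0.53  0.24] w -0.0
shift [ 1.01 -0.15 -2.37] rot [-0.03 -0.15  0.02]
```

View pics/w1.png

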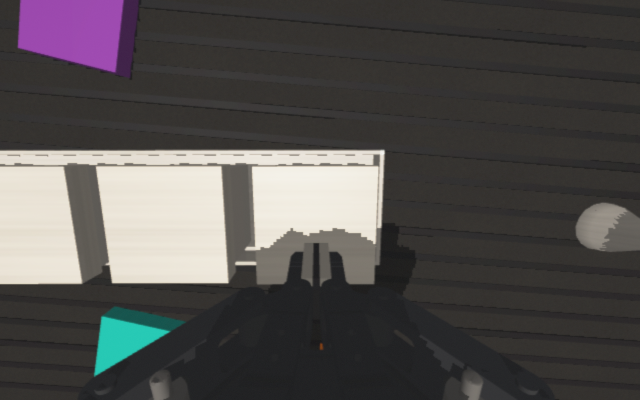

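View pics/s1.png

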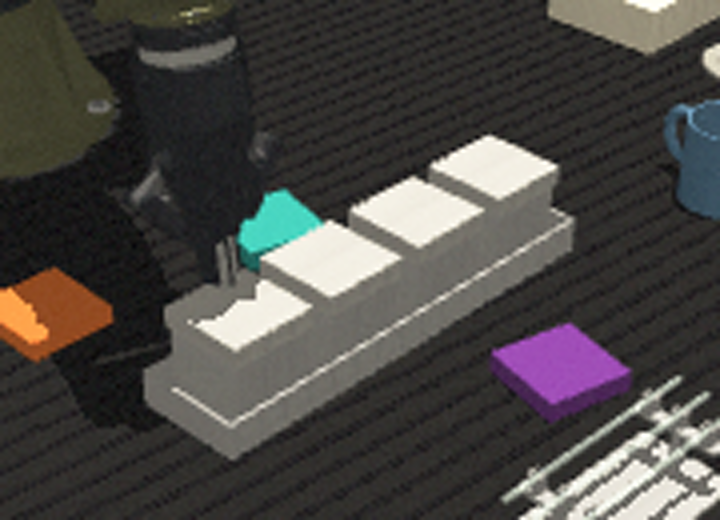

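Call:
drive_tool:
  motion:
    - [[0,0,-2,0,0,0,0],[0,0,-4,0,0,0,0],[0,0,-5,0,0,0,0],[0,0,-6,0,0,0,0]]

```text
time: 1.95
tcp_pos: [481.3, -86.1, 88.6]
tool_rot: [[0.986, 0.077, 0.15], [0.077, -0.997, 0.011], [0.151, 0.001, -0.989]]
contact_force: [-0.4, 0.8, -0.5]
gripper_width: -0.0
```

Call:
drive_tool:
  motion:
    - [[0,0,-1,0,0,0,0],[0,0,-1,0,0,0,0]]

```text
time: 2.15
tcp_pos: [481.3, -86.2, 87.6]
tool_rot: [[0.986, 0.077, 0.15], [0.077, -0.997, 0.011], [0.151, 0.001, -0.989]]
contact_force: [-0.6, -0.2, 0.3]
gripper_width: -0.0
```

Call:
drive_tool:
  motion:
    - [[0,0,-1,0,0,0,0],[0,0,-1,0,0,0,0]]

```text
time: 2.35
tcp_pos: [481.2, -86.1, 86.4]
tool_rot: [[0.986, 0.077, 0.15], [0.077, -0.997, 0.011], [0.15, 0.0, -0.989]]
contact_force: [-0.1, -0.0, -0.5]
gripper_width: -0.003
```

Call:
drive_tool:
  motion:
    - [[0,0,-1,0,0,0,0],[0,0,-1,0,0,0,0]]

```text
time: 2.55
tcp_pos: [481.2, -86.1, 85.3]
tool_rot: [[0.986, 0.077, 0.15], [0.077, -0.997, 0.011], [0.15, 0.0, -0.989]]
contact_force: [-0.6, 0.2, -0.7]
gripper_width: -0.0
```

Call:
drive_tool:
  motion:
    - [[0,0,-1,0,0,0,0],[0,0,-1,0,0,0,0]]

```text
time: 2.75
tcp_pos: [481.1, -86.1, 84.1]
tool_rot: [[0.986, 0.077, 0.15], [0.077, -0.997, 0.011], [0.15, 0.0, -0.989]]
contact_force: [0.9, 0.5, -0.4]
gripper_width: 0.001
```

Call:
drive_tool:
  motion:
    - [[0,0,-0.7,0,0,0,0],[0,0,-0.7,0,0,0,0]]

```text
time: 2.95
tcp_pos: [481.1, -86.1, 83.4]
tool_rot: [[0.986, 0.077, 0.149], [0.077, -0.997, 0.011], [0.15, 0.0, -0.989]]
contact_force: [0.3, -0.2, 0.5]
gripper_width: -0.0
```

Call:
drive_tool:
  motion:
    - [[0,0,-0.7,0,0,0,0],[0,0,-0.7,0,0,0,0]]

```text
time: 3.15
tcp_pos: [481.1, -86.1, 82.8]
tool_rot: [[0.986, 0.078, 0.15], [0.077, -0.997, 0.011], [0.15, 0.0, -0.989]]
contact_force: [-1.0, 1.1, 2.4]
gripper_width: -0.003
```

Call:
drive_tool:
  motion:
    - [[0,0,-0.7,0,0,0,0],[0,0,-0.7,0,0,0,0]]

```text
time: 3.35
tcp_pos: [481.2, -86.1, 82.6]
tool_rot: [[0.986, 0.078, 0.15], [0.077, -0.997, 0.011], [0.15, 0.0, -0.989]]
contact_force: [-4.4, 0.7, 9.8]
gripper_width: -0.002
```

Call:
drive_tool:
  motion:
    - [[0,0,-0.7,0,0,0,0],[0,0,-0.7,0,0,0,0]]

```text
time: 3.55
tcp_pos: [481.3, -86.1, 82.5]
tool_rot: [[0.986, 0.078, 0.15], [0.077, -0.997, 0.011], [0.151, 0.001, -0.989]]
contact_force: [-5.8, 1.1, 12.4]
gripper_width: 0.001
```

L4 is firm: 12 N with almost no give, so it is seated. On to L3.

Call:
drive_tool:
  motion:
    - [[0,0,12,0,0,0,0],[-3.5,46,12,0,0,0,0],[-7.3,92.5,12,0,0,0,0],[-7.3,92.5,8,0,0,0,0],[-7.3,92.5,4,0,0,0,0],[-7.3,92.5,4,0,0,0,0]]

```text
time: 4.15
tcp_pos: [473.9, 5.7, 86.3]
tool_rot: [[0.986, 0.077, 0.15], [0.076, -0.997, 0.011], [0.15, 0.001, -0.989]]
contact_force: [-1.4, 0.0, -0.4]
gripper_width: -0.002
```

Call:
drive_tool:
  motion:
    - [[0,0,-0.8,0,0,0,0],[0,0,-0.8,0,0,0,0]]

```text
time: 4.35
tcp_pos: [474.0, 4.8, 85.4]
tool_rot: [[0.986, 0.076, 0.149], [0.075, -0.997, 0.011], [0.15, 0.001, -0.989]]
contact_force: [0.1, 0.4, -0.2]
gripper_width: 0.002
```

Call:
drive_tool:
  motion:
    - [[0,0,-0.8,0,0,0,0],[0,0,-0.8,0,0,0,0]]

```text
time: 4.55
tcp_pos: [474.0, 4.4, 84.6]
tool_rot: [[0.986, 0.075, 0.149], [0.074, -0.997, 0.011], [0.15, 0.001, -0.989]]
contact_force: [-0.2, -0.3, -0.0]
gripper_width: -0.002
```

Call:
drive_tool:
  motion:
    - [[0,1,-0.8,0,0,0,0],[0,1,-0.8,0,0,0,0]]

```text
time: 4.75
tcp_pos: [474.0, 5.4, 83.7]
tool_rot: [[0.986, 0.075, 0.149], [0.074, -0.997, 0.011], [0.15, 0.001, -0.989]]
contact_force: [0.6, 1.3, 0.1]
gripper_width: 0.004
```

Call:
drive_tool:
  motion:
    - [[0,0.5,-0.7,0,0,0,0],[0,0.5,-0.7,0,0,0,0]]

```text
time: 4.95
tcp_pos: [473.9, 6.0, 82.9]
tool_rot: [[0.986, 0.075, 0.149], [0.074, -0.997, 0.011], [0.15, 0.001, -0.989]]
contact_force: [0.0, 0.8, 0.2]
gripper_width: -0.002
```

Call:
drive_tool:
  motion:
    - [[0,0,-0.7,0,0,0,0],[0,0,-0.7,0,0,0,0]]

```text
time: 5.15
tcp_pos: [473.9, 6.0, 82.1]
tool_rot: [[0.986, 0.075, 0.149], [0.074, -0.997, 0.011], [0.149, 0.001, -0.989]]
contact_force: [-0.2, -0.3, 0.5]
gripper_width: 0.001
```

Call:
drive_tool:
  motion:
    - [[0,0,-0.7,0,0,0,0],[0,0,-0.7,0,0,0,0]]

```text
time: 5.35
tcp_pos: [473.8, 6.0, 81.3]
tool_rot: [[0.986, 0.075, 0.149], [0.074, -0.997, 0.011], [0.149, 0.001, -0.989]]
contact_force: [-0.2, -0.5, -0.1]
gripper_width: 0.002
```

Call:
drive_tool:
  motion:
    - [[0,0,-0.7,0,0,0,0],[0,0,-0.7,0,0,0,0]]

```text
time: 5.55
tcp_pos: [473.8, 6.0, 80.5]
tool_rot: [[0.986, 0.075, 0.149], [0.074, -0.997, 0.011], [0.149, 0.0, -0.989]]
contact_force: [-0.7, 0.5, 0.4]
gripper_width: 0.001
```

Run:
```python
from h import *
im=cams.snapshot("scene");cv2.imwrite("pics/s2.png",cv2.resize(im[150:240,250:390,::-1],None,fx=5.5,fy=5.5,interpolation=cv2.INTER_CUBIC))
s=status.read_state();print(s["tcp_pos"],s["contact_force"],s["moment"])
```

```text
[473.8413549    6.00908334  80.57121749] [-0.24214909  0.21654862  0.26648433] [0.05350633 0.05748091 0.0225411 ]
```

View pics/s2.png

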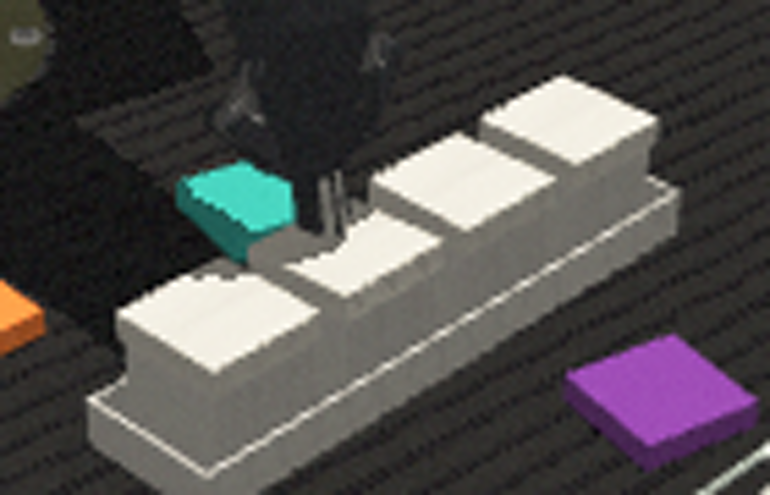

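L3's outline hardly differs from before: bottom corner about (346,297), right corner about (441,242) in the crop. There is no plain tilt yet, so I keep descending.

Call:
drive_tool:
  motion:
    - [[0,0,-0.7,0,0,0,0],[0,0,-0.7,0,0,0,0]]

```text
time: 5.8
tcp_pos: [473.8, 6.0, 79.8]
tool_rot: [[0.986, 0.075, 0.149], [0.074, -0.997, 0.011], [0.149, 0.0, -0.989]]
contact_force: [0.1, 0.1, 0.7]
gripper_width: 0.0
```

Call:
drive_tool:
  motion:
    - [[0,0,-0.7,0,0,0,0],[0,0,-0.7,0,0,0,0]]

```text
time: 6.0
tcp_pos: [473.9, 6.0, 79.4]
tool_rot: [[0.986, 0.075, 0.149], [0.074, -0.997, 0.011], [0.149, 0.001, -0.989]]
contact_force: [-3.8, -0.2, 7.3]
gripper_width: -0.001
```

Call:
drive_tool:
  motion:
    - [[0,0,-0.6,0,0,0,0],[0,0,-0.6,0,0,0,0]]

```text
time: 6.2
tcp_pos: [473.9, 6.0, 79.3]
tool_rot: [[0.986, 0.075, 0.149], [0.074, -0.997, 0.011], [0.15, 0.001, -0.989]]
contact_force: [-4.4, 0.2, 10.4]
gripper_width: 0.001
```

Run:
```python
from h import *
im=cams.snapshot("scene");b=im[150:240,250:390,::-1]
a=cv2.imread("pics/scene0.png")[150:240,250:390]
z=lambda i:cv2.resize(np.ascontiguousarray(i[15:75,30:110]),None,fx=7,fy=5*1.4,interpolation=cv2.INTER_CUBIC)
im=cams.snapshot("wrist");cv2.imwrite("pics/w3.png",im[:,:,::-1])
cv2.imwrite("pics/s3.png",np.vstack([z(a)[:290],z(b)[:290]]))
```

```text
(no output)
```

View pics/s3.png

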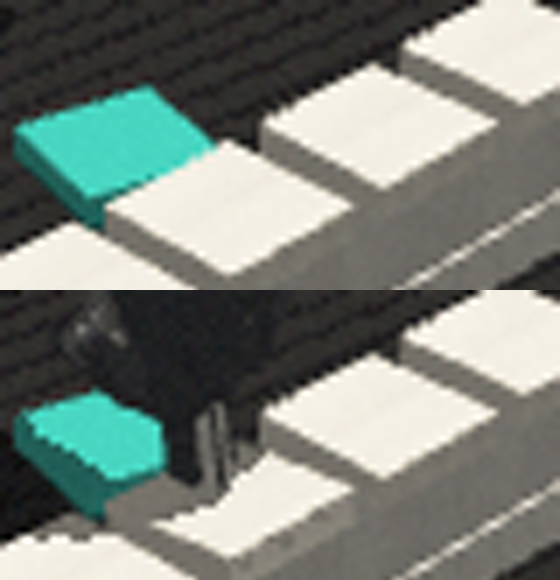

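View pics/w3.png

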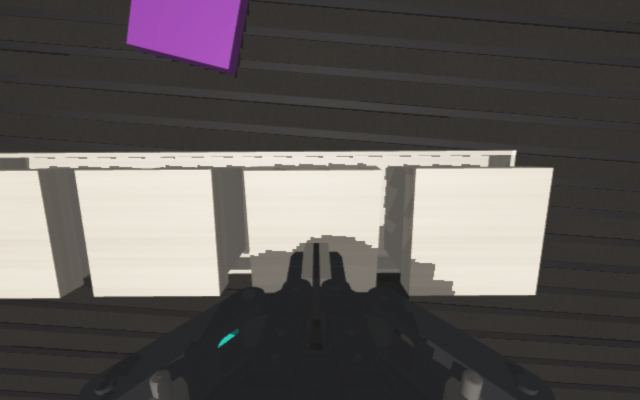

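L3's near-front corners have risen by about 1.4 px, from (230,277) to (230,267) and from (353,206) to (355,197) in the zoom. L2 has not moved. The contact was also 2.6 mm lower than L3's height should give, so L3 has rocked by about 0.1 rad. I'll level the tool over its middle.

Call:
drive_tool:
  motion:
    - [[0,0,6,0,0,0,0],[6,1,14,0,4,0,0],[13,1.8,14,0,8.5,0,0],[13,1.8,14,0,8.5,0,0],[13,1.8,10,0,8.5,0,0],[13,1.8,10,0,8.5,0,0]]

```text
time: 6.9
tcp_pos: [486.0, 7.8, 88.5]
tool_rot: [[0.997, 0.074, 0.001], [0.074, -0.997, 0.011], [0.002, -0.011, -1.0]]
contact_force: [-0.4, 0.2, -0.1]
gripper_width: 0.001
```

```bash
python3 goto.py 487 7.8 82 0 0 0;python3 - <<'E'
from h import *
im=cams.snapshot("scene");b=im[150:240,250:390,::-1]
a=cv2.imread("pics/scene0.png")[150:240,250:390]
z=lambda i:cv2.resize(np.ascontiguousarray(i[15:75,30:110]),None,fx=7,fy=5*1.4,interpolation=cv2.INTER_CUBIC)
im=cams.snapshot("wrist");cv2.imwrite("pics/w4.png",im[:,:,::-1])
cv2.imwrite("pics/s4.png",np.vstack([z(a)[:290],z(b)[:290]]))
E
```

```text
t 6.9 tcp [486.     7.85  88.48] F [-0.42  0.25 -0.13] w 0.0
shift [ 1.   -0.05 -6.48] rot [-0.62  0.06  0.32]
```

View pics/s4.png

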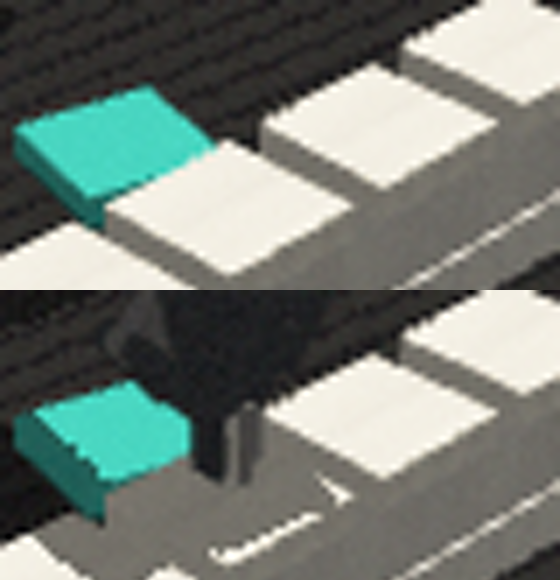

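View pics/w4.png

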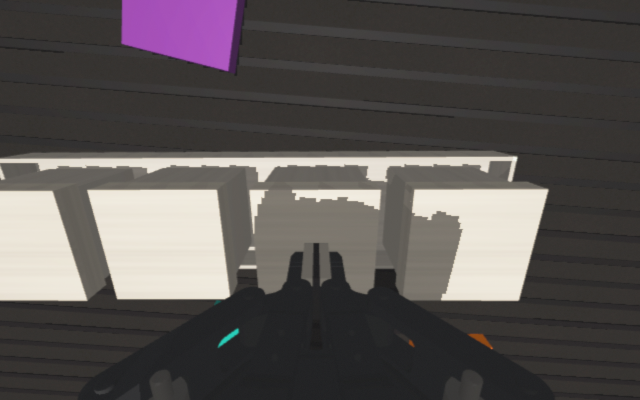

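Released, L3 is level again, with its front edge back at its first place. The wrist view shows the tips at (316,245), over the middle of the lid. Now I press the middle.

Call:
drive_tool:
  motion:
    - [[1,0,-2,-0.6,0,0.3,0],[1,0,-4,-0.6,0,0.3,0],[1,0,-6,-0.6,0,0.3,0],[1,0,-6,-0.6,0,0.3,0]]

```text
time: 7.4
tcp_pos: [487.2, 7.9, 82.8]
tool_rot: [[0.997, 0.08, 0.001], [0.08, -0.997, 0.0], [0.001, -0.0, -1.0]]
contact_force: [-0.7, -0.1, 0.6]
gripper_width: -0.002
```

Call:
drive_tool:
  motion:
    - [[0,0,-1,0,0,0,0],[0,0,-1,0,0,0,0]]

```text
time: 7.6
tcp_pos: [487.1, 7.8, 81.6]
tool_rot: [[0.997, 0.079, 0.001], [0.079, -0.997, 0.0], [0.001, -0.0, -1.0]]
contact_force: [0.1, -0.6, 0.7]
gripper_width: 0.001
```

Call:
drive_tool:
  motion:
    - [[0,0,-1,0,0,0,0],[0,0,-1,0,0,0,0]]

```text
time: 7.8
tcp_pos: [487.1, 7.8, 80.5]
tool_rot: [[0.997, 0.079, 0.001], [0.079, -0.997, 0.0], [0.001, -0.0, -1.0]]
contact_force: [0.2, -0.1, -0.6]
gripper_width: 0.001
```

Call:
drive_tool:
  motion:
    - [[0,0,-1,0,0,0,0],[0,0,-1,0,0,0,0]]

```text
time: 8.0
tcp_pos: [487.2, 7.8, 80.0]
tool_rot: [[0.997, 0.079, 0.001], [0.079, -0.997, 0.0], [0.001, -0.0, -1.0]]
contact_force: [-3.1, -0.1, 7.9]
gripper_width: -0.002
```

Call:
drive_tool:
  motion:
    - [[0,0,-1,0,0,0,0],[0,0,-1,0,0,0,0]]

```text
time: 8.2
tcp_pos: [487.2, 7.8, 79.8]
tool_rot: [[0.997, 0.08, 0.001], [0.08, -0.997, 0.0], [0.001, -0.0, -1.0]]
contact_force: [-5.8, -0.8, 11.9]
gripper_width: 0.004
```

Call:
drive_tool:
  motion:
    - [[0,0,-1,0,0,0,0],[0,0,-1,0,0,0,0]]

```text
time: 8.4
tcp_pos: [487.2, 7.8, 79.7]
tool_rot: [[0.997, 0.08, 0.002], [0.08, -0.997, 0.0], [0.002, -0.0, -1.0]]
contact_force: [-6.7, -0.2, 13.5]
gripper_width: 0.002
```

Call:
drive_tool:
  motion:
    - [[0,0,-1,0,0,0,0],[0,0,-1,0,0,0,0]]

```text
time: 8.6
tcp_pos: [487.3, 7.8, 79.5]
tool_rot: [[0.997, 0.08, 0.002], [0.08, -0.997, 0.0], [0.002, -0.0, -1.0]]
contact_force: [-7.7, -0.3, 14.7]
gripper_width: -0.002
```

Call:
drive_tool:
  motion:
    - [[-0.3,0,-1.4,0,0,0,0],[-0.3,0,-1.4,0,0,0,0]]

```text
time: 8.8
tcp_pos: [487.2, 7.8, 79.1]
tool_rot: [[0.997, 0.08, 0.003], [0.08, -0.997, 0.0], [0.003, 0.0, -1.0]]
contact_force: [-5.4, 0.5, 13.3]
gripper_width: -0.0
```

Call:
drive_tool:
  motion:
    - [[-0.3,0,-1.5,0,0,0,0],[-0.3,0,-1.5,0,0,0,0]]

```text
time: 9.0
tcp_pos: [487.2, 7.8, 78.6]
tool_rot: [[0.997, 0.08, 0.004], [0.08, -0.997, 0.0], [0.004, 0.0, -1.0]]
contact_force: [-6.0, 0.5, 13.9]
gripper_width: -0.003
```

Call:
drive_tool:
  motion:
    - [[-0.2,0,-1.5,0,0,0,0],[-0.3,0,-2.2,0,0,0,0],[-0.3,0,-2.8,0,0,0,0],[-0.3,0,-2.8,0,0,0,0]]

```text
time: 9.4
tcp_pos: [487.2, 7.8, 76.8]
tool_rot: [[0.997, 0.08, 0.005], [0.08, -0.997, -0.0], [0.005, 0.0, -1.0]]
contact_force: [-5.6, 0.3, 13.3]
gripper_width: 0.001
```

Call:
drive_tool:
  motion:
    - [[-0.2,0,-1.2,0,-0.2,0,0],[-0.3,0,-1.8,0,-0.2,0,0],[-0.3,0,-1.8,0,-0.2,0,0]]

```text
time: 9.7
tcp_pos: [487.2, 7.8, 76.2]
tool_rot: [[0.997, 0.08, 0.009], [0.08, -0.997, -0.0], [0.009, 0.001, -1.0]]
contact_force: [-7.2, 0.1, 17.3]
gripper_width: -0.002
```

Call:
drive_tool:
  motion:
    - [[-0.2,0,-1,0,0.4,0,0],[-0.3,0,-1.8,0,0.4,0,0],[-0.3,0,-1.8,0,0.4,0,0]]

```text
time: 10.0
tcp_pos: [487.3, 7.8, 76.2]
tool_rot: [[0.997, 0.08, 0.003], [0.08, -0.997, -0.0], [0.003, 0.0, -1.0]]
contact_force: [-11.5, 0.9, 27.0]
gripper_width: -0.002
```

Call:
drive_tool:
  motion:
    - [[-0.2,0,-1.2,0,0.2,0,0],[-0.3,0,-2.2,0,0.2,0,0],[-0.3,0,-2.2,0,0.2,0,0]]

```text
time: 10.3
tcp_pos: [487.3, 7.8, 76.1]
tool_rot: [[0.997, 0.08, 0.001], [0.08, -0.997, -0.0], [0.001, 0.0, -1.0]]
contact_force: [-14.2, 0.3, 33.5]
gripper_width: -0.001
```

Hard stop: the lid sank from about 80.1 to 76.1, and the force rose to 33 N with no further motion. I'll lift and check.

Call:
drive_tool:
  motion:
    - [[0,0,4,0,0,0,0],[0,0,15,0,0,0,0],[0,0,50,0,0,0,0],[-40,0,90,0,0,0,0],[-80,0,120,0,0,0,0],[-120,0,140,0,0,0,0],[-120,0,140,0,0,0,0],[-120,0,140,0,0,0,0]]

```text
time: 11.1
tcp_pos: [367.4, 7.8, 217.3]
tool_rot: [[0.997, 0.08, 0.004], [0.08, -0.997, -0.001], [0.004, 0.001, -1.0]]
contact_force: [0.2, 0.6, 0.1]
gripper_width: -0.001
```

Run:
```python
from h import *
s=status.read_state();print(s["time"],s["tcp_pos"],s["contact_force"])
im=cams.snapshot("scene");b=im[150:240,250:390,::-1]
a=cv2.imread("pics/scene0.png")[150:240,250:390]
z=lambda i:cv2.resize(np.ascontiguousarray(i[5:75,15:125]),None,fx=7,fy=7,interpolation=cv2.INTER_CUBIC)
cv2.imwrite("pics/s5.png",cv2.resize(np.vstack([z(a)[:420],z(b)[:420]]),None,fx=.7,fy=.7))
cv2.imwrite("pics/s5full.png",im[:,:,::-1])
```

```text
11.1 [367.39743715   7.7990031  217.27139247] [0.23104991 0.61430765 0.11586204]
```

View pics/s5.png

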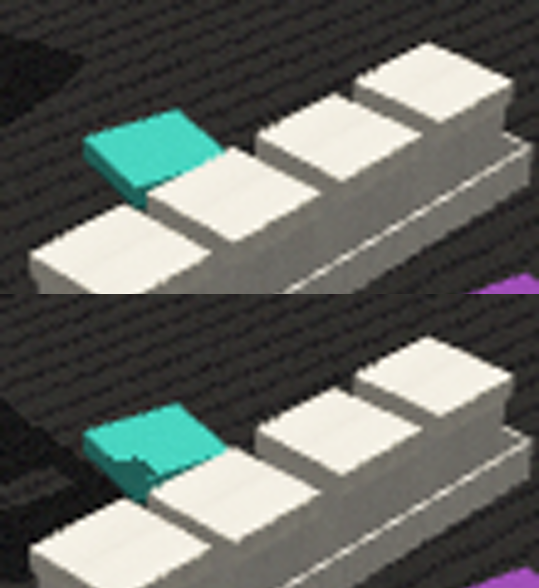

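View pics/s5full.png

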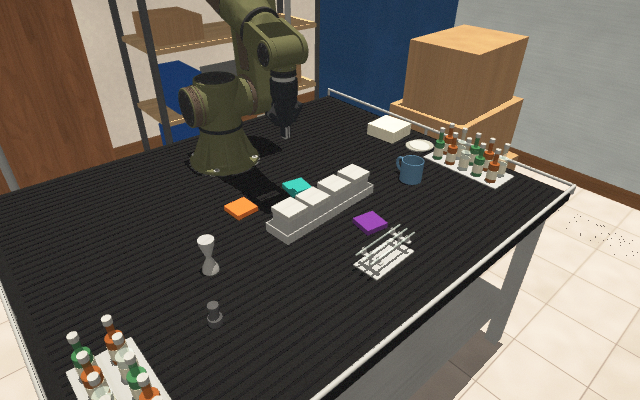

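L3 now lies about 1.2 px lower at all four corners: (234,154), (238,247), (322,196) and (150,201), each 3 to 7 zoomed px lower than before. That fits a level 4 mm drop. The other lids and props have not changed and the hand is clear, so I hand in.

```bash
python3 -c "
from workcell import bot,status
print(bot.job_done()); print(status.read_state()['contact_force'])"
```

```text
the job is handed in; nothing more can be done
None
the job is handed in; nothing more can be done
```

The loose lid was the second from the robot's right, with its centre near x 487, y 8. I pressed it home and handed the job in at about 11 s.

- **Finding it:** The rightmost lid stayed firm at 12 N near its side. The next one gave about 2.6 mm at its near side, more than its height explained. Its far edge rose about 1.4 px in the scene view, which is roughly 0.1 rad, and it came back level when released. The side presses peaked at about 10–12 N. I did not press the other two lids, since only one could be loose.
- **Seating it:** Pressed in the middle, the lid slid at about 13–15 N from 80.1 to 76.1 mm. It then stopped hard, with 33 N causing no further motion.
- **Last checks:** The final picture shows all four corners of that lid lower by about the same amount, so it looks level. Levelness was judged by eye to about 0.02 rad, and I did not repeat the rocking test. The other lids, mug, jigger, stopper and rack look unmoved. The hand is clear, with the contact force near zero just before hand-in.

Nothing failed. The one disagreement was small: the image fit put the lid tops within about 1 mm of the heights found by touch, and that did not affect the result.

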